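Load the depositor's cartridge tube

TASK

Load the two square aluminium cartridges from the pigeonhole rack into the square loading tube of the depositor, nose first, one after the other behind the one already in it, so that all three are pushed fully home and the tail of the last is flush with the tube's mouth. Leave the round plug in its pigeonhole and do not disturb the other things on the table.

Things in the scene. Friction and masses are not known exactly. Their poses are not given: they have to be found in the camera images.
- mouth (a point): centre of the loading tube's mouth at its outer lip, 37 mm above the table: the height of a cartridge's centre line as it lies in the tube, 15 mm above the bore's floor. Axes: y points into the tube, z up. The first 18 mm flare out at the sides and top to about 49 mm wide (outside 58 mm wide, top 69 mm high). A flat tongue 28 mm wide carries the floor on 40 mm out in front of the lip, 22 mm high. The table is clear for 170 mm in front.
- tube_end (a point): centre of the inner face of the tube's closed end, 238 mm from mouth along its y, same axes. Three cartridges in a row take 240 mm, so when all are home the tail of the last stands 2 mm out of the lip.
- magazine: the depositor, fixed: a level square steel tube, bore 34 x 34 mm, with a slot 18 mm wide along its top through which cartridges show, and behind its closed end a steel housing 170 mm wide and 200 mm tall with a hopper. No spring: cartridges slide with ordinary friction and stay where pushed. Origin on the table below the mouth's lip, y into the tube.
- rack: the fixed steel rack: three pigeonholes, open above and in front, at y = -75, 0, +75 mm, each 36 mm wide, 36 mm high, 40 mm deep, floor 4 mm (it juts 10 mm out in front) and walls 40 mm above the table; the blocks between are 39 mm wide. Origin on the table, mid front face; x inwards. Two hold square cartridges, one a round plug, in any order, noses to the robot, tails 37 to 39 mm deep.
- cart_a_mid (a point): the square cartridge already lying in the tube, nose inwards, midway across the bore, not yet at its end; same shape, size and axes as cart_b. The point is its centre.
- cart_a_nose (a point): tip of the nose of that cartridge, 40 mm from its centre along its x
- cart_b_mid (a point): centre of an aluminium cartridge in the rack: square body 30 x 30 mm, 66 mm long, then a blunt nose cone 14 mm long (26 mm to 14 mm across); 80 mm in all, about 120 g; two thin dark bands. x towards the nose, z up. Half-way up and along: nose tip 40 mm and body's shoulder 26 mm ahead, tail face 40 mm behind. About 28 mm of body and the nose stick out of the rack.
- cart_b_nose (a point): tip of the nose of that cartridge, 40 mm from its centre along its x
- cart_c_mid (a point): centre of the other cartridge in the rack, exactly like cart_b; the two may go in in either order
- cart_c_nose (a point): tip of the nose of that cartridge, 40 mm from its centre along its x
- plug_mid (a point): bystander, leave it alone: a round aluminium plug 30 mm across, 80 mm long with a domed nose, lying in the third pigeonhole; the point is its centre
- nozzle: bystander, leave it alone: steel piping nozzle, a cone 42 mm across and 50 mm tall, standing; origin under its centre
- bowl: bystander, leave it alone: steel bowl 120 mm across, 60 mm tall; origin under its centre
- jar: bystander, leave it alone: amber glass jar 60 mm across, 65 mm tall; origin under its centre
- cutter: bystander, leave it alone: steel ring cookie cutter 64 mm across, 40 mm tall; origin under its centre
- scraper: bystander, leave it alone: steel dough scraper 75 x 150 mm with a white grip 18 mm tall, lying flat; origin under its centre
- cup: bystander, leave it alone: steel cup 64 mm across, 50 mm tall; origin under its centre
There are look-alikes about, which are no part of the job. What is shaped like the part that bears cart_c_mid but orange is not meant. Leave any purple look-alike of the part that bears cart_b_mid alone.

How it is judged:
By the outcome, as a careful person would: the job done as asked, in the order asked, and still so for the second after the job is handed in, with the robot touching nothing.
It also fails if it takes over 72 s, if anything falls off the work surface, if the arm or the gripper's body presses on something with over 40 N, if the wrist force passes 120 N, or if a joint passes its speed limit or range.

ROBOT

A 6-joint arm with a two-finger parallel gripper is mounted at the origin on the work surface. World frame = base frame: x ahead of the robot, y to its left, z up, the work surface at z = 0. Lengths are in m, angles in degrees, forces in N, time in s.
With the tool pointing down it reaches from about 0.35 to 0.85 m from the base axis. Payload 8.1 kg.
Tool frame: the origin (TCP) lies on the centre line of the jaws, within the pads' length; the fingertips stand 17 mm ahead of it and the grasp point (between the pads) lies 2 mm behind it (env.tips_ahead is the distance from the TCP to the fingertips, in m); z points along the fingers, y is the line along which they close (so a half turn about z gives the same grasp; the last joint's range is limited). The gripper opens to 85 mm and grips with 20 to 120 N. Pads are 22 mm wide; open, the fingers measure 114 mm over their backs; the gripper's body (76 mm by 85 mm) begins 54 mm behind the grasp point. The pads swing forward as they close: fully open they stand 13 mm farther back than shut.
Start: joints at [60.195, 7.471, 85.268, -0, 87.261, -4.893], TCP at [0.253, 0.544, 0.248] pointing down, gripper open.
Joint ranges: [-169.43, 169.43], [-51.17, 129.36], [1.28, 143.12], [-76.62, 256.62], [0, 156.53], [-152.29, 152.29]. Speed limits (degrees/s): [136.94, 136.94, 159.86, 180, 180, 180].

INTERFACE

Orientations are given as [roll, pitch, yaw] about the fixed x, y, z axes, in that order (R = Rz(yaw) Ry(pitch) Rx(roll)).
In Python, from cell import env gives the robot as it stands.
- The arm moves only by the tool arm_command, never from a script. Its argument "rows" is one flat list of numbers, 7 for each row, row after row: the opening, from 0 (shut) to 1 (fully open), then the shift along the tool's x, y, z in mm, then the turn, a rotation vector about the tool's x, y, z in units of 6 degrees (1.0 is 6 degrees). A call has 1 to 10 rows; each row shifts and turns the commanded pose from where the row before left it, along the tool's axes as they then stand; what a row does not reach is not made up. A row lasts 1/8 s, in which the tool goes at most 62.5 mm and 10.7 degrees, less where a joint would pass 70% of its speed; a pose out of reach is approached as far as the arm can. A call is refused whole if a number of a shift passes 62.5 or a number of a turn 1, either way. A call with a gripper value outside its range is refused whole. The fingers move at their own pace and stop on an object; "force" is the grip in N (left out, the last holds). Time passes only in rows, so rows that do not move let the fingers close. It gives the time, the measured TCP pose, the force, the opening and the grip force at its end, in the units of the state.
- env.read_state(): the state, without advancing time (a new reading comes with each control period).
- env.camera(name): name is "scene" or "top" or "wrist"; returns a dict with "pixels" (420x560x3 uint8, red, green, blue), "fx", "fy", "cx", "cy" (pixels), "position" and "orientation" of the camera in the world; the wrist camera has in their place "T_tool_cam" (4x4, takes a point from camera to tool coordinates, whose origin is the TCP and whose axes are the flange's). Camera axes: x right, y up, looking along -z (the intrinsics and any distortion apply to the point x, -y, -z); pixel columns grow to the right and rows downward; lengths in m; the calibration is good to about 2 mm. A picture is of the moment at which its call begins: read the wrist's pose just before it. There is no depth.
- env.job_done(): hands the job in; it is judged then, once.
The state is a dict: "time_s": time; "qpos": joint angles; "joint_velocities": joint speeds; "effort": joint torques, N m; "tcp_pos": TCP position; "tool_rot": TCP orientation; "ft_force": force on the tool from outside, world axes, zero at the start; "moment": the same for the moment, N m; "finger_gap": opening from 0.0 (shut) to 1.0 (fully open); "grip_force": force on a finger pad.
Only numpy, scipy, OpenCV 4.12 (cv2) and the standard library are available. Lean on these libraries where they do the work, as an engineer would, in place of code of your own. Each camera call takes 0.05 s, during which the arm holds its last target. There are 200 camera calls.

## Working session

There is one attempt and no reset: what is moved stays moved. The work goes in short steps, Python scripts to look and compute and a tool call to move; the robot and the scene stay as the last step left them, time stands still between calls to the robot, and variables do not carry over. Pictures are saved under pics/ and viewed, at most 10 in all, crops included, and the job is handed in when it is done.

Besides the shell and the picture viewer there is one more tool, called after "Request:" as name(argument=value, ...) on one line, values as JSON. arm_command: Moves the arm, as the interface text tells. Its arguments: {"type":"object","properties":{"rows":{"type":"array"},"force":{"type":"number"}},"required":["rows"]}

```bash
mkdir -p pics; ls; python3 - <<'E'
from cell import env
import cv2,numpy as np
s=env.read_state();print(s)
for n in("scene","top"):
    c=env.camera(n);cv2.imwrite(f"pics/{n}0.png",c["pixels"][:,:,::-1])
    print(n,{k:v for k,v in c.items() if k!="pixels"})
c=env.camera("wrist");print({k:v for k,v in c.items() if k!="pixels"})
E
```

```text
pics
{'time_s': 0.0, 'qpos': array([ 6.01948910e+01,  7.51671274e+00,  8.53288193e+01,  2.40977636e-03,
        8.72611548e+01, -4.89293292e+00]), 'joint_velocities': array([-0.05005793, -0.06722498, -0.04985513,  0.02896268, -0.13557053,
        0.0519386 ]), 'effort': array([-1.69620253e-03, -5.69416058e+01, -5.00546837e+01, -3.19047758e-04,
        1.49764458e-02, -9.40426787e-06]), 'tcp_pos': array([0.25244676, 0.54374262, 0.24723208]), 'tool_rot': array([-1.79893907e+02, -1.14977798e-02,  1.55087696e+02]), 'ft_force': array([-0.03068117, -0.28394442, -0.56158084]), 'moment': array([ 0.01762152, -0.01745792,  0.02262932]), 'grip_force': 0.0, 'finger_gap': 0.9977570285980223}
scene {'fx': 379.9227105894808, 'fy': 379.9227105894808, 'cx': 284.835505205976, 'cy': 208.48691510402716, 'position': array([1.17480427, 0.24709634, 0.96699864]), 'orientation': array([ 3.70763209e+01, -3.03357878e-02,  1.17440319e+02])}
top {'fx': 424.64623793723246, 'fy': 424.64623793723246, 'cx': 270.6979390906782, 'cy': 211.2447991662407, 'position': array([ 0.52724669, -0.06416045,  1.07104153]), 'orientation': array([  2.79692618,  -1.21201519, -88.49254252])}
{'fx': 332.0449388256314, 'fy': 332.0449388256314, 'cx': 282.5929924331317, 'cy': 203.01888352858847, 'T_tool_cam': array([[-1.63986762e-04,  9.62347781e-01,  2.71821122e-01,
         6.96574039e-02],
       [ 9.99999966e-01,  2.13263141e-04, -1.51741534e-04,
         2.00197480e-03],
       [-2.03997555e-04,  2.71821087e-01, -9.62347783e-01,
        -1.26063107e-01],
       [ 0.00000000e+00,  0.00000000e+00,  0.00000000e+00,
         1.00000000e+00]])}
```

```bash
python3 - <<'E'
import cv2
for n in("scene","top"):
    i=cv2.imread(f"pics/{n}0.png");cv2.imwrite(f"pics/{n}0b.png",cv2.resize(i,(800,600),interpolation=3))
E
```

```text
(no output)
```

View pics/top0b.png

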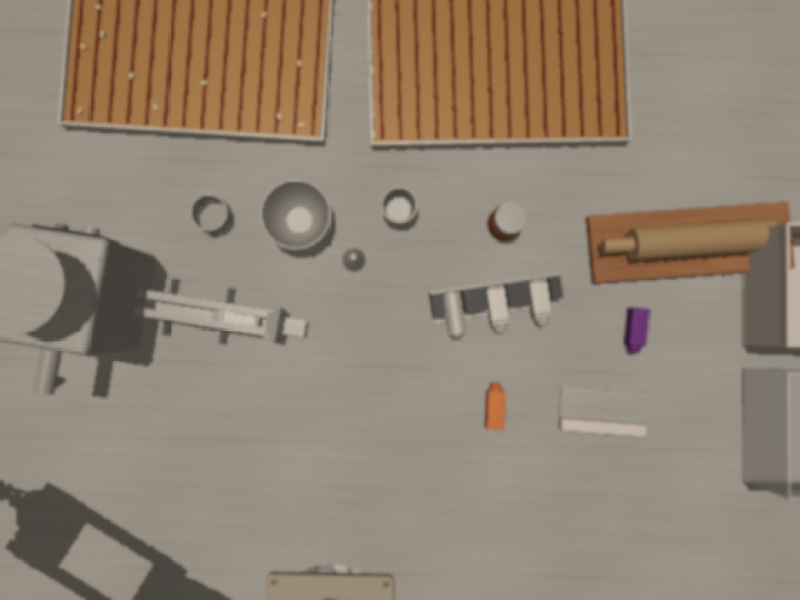

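View pics/scene0b.png

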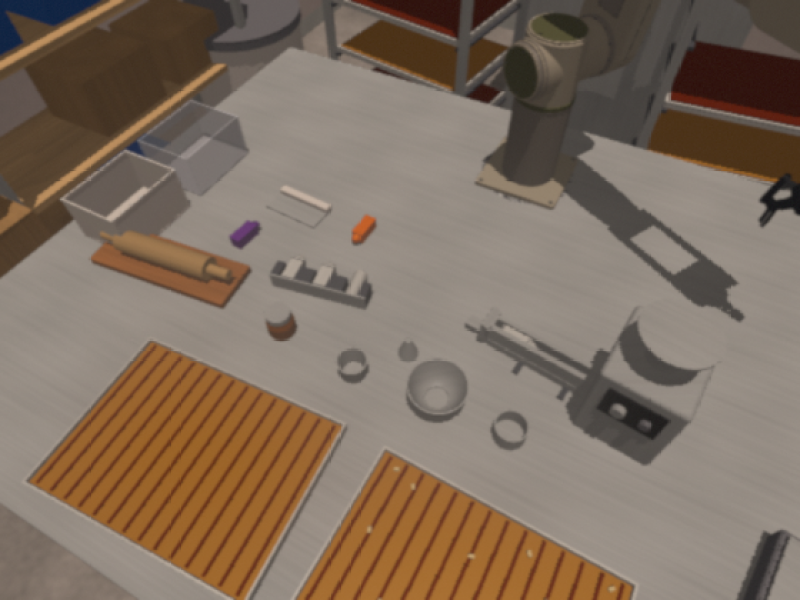

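Top picture (800x600). Candidates:
- Square bodies in the rack at (498,308) and (540,300): these are the ones I want.
- Round plug at (454,314): leave.
- Orange look-alike at (496,407) and purple look-alike at (637,330): leave.

The tube mouth is near (283,327), with its tongue reaching to (305,328). Next is a close crop to check the choice.

```bash
cat > h.py <<'E'
import numpy as np,cv2
from scipy.spatial.transform import Rotation as R
def ray(c,u,v,T=None):
    d=np.array([(u-c["cx"])/c["fx"],-(v-c["cy"])/c["fy"],-1.])
    if T is None: Rm=R.from_euler("xyz",c["orientation"],degrees=True).as_matrix();p=np.array(c["position"])
    else: Rm=T[:3,:3];p=T[:3,3]
    return p,Rm@d
def hit(c,u,v,z,T=None):
    p,d=ray(c,u,v,T);return p+d*(z-p[2])/d[2]
def toolT(s):
    T=np.eye(4);T[:3,:3]=R.from_euler("xyz",s["tool_rot"],degrees=True).as_matrix();T[:3,3]=s["tcp_pos"];return T
E
python3 - <<'E'
import cv2,numpy as np
i=cv2.imread("pics/top0.png")
a=cv2.resize(i[190:240,295:395],(800,400),interpolation=2)   # x8
b=cv2.resize(i[195:245,95:220],(800,320),interpolation=2)[:200+120]   # x6.4
o=np.vstack([a[:280],b])
cv2.imwrite("pics/crop1.png",o)
E
```

```text
(no output)
```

View pics/crop1.png

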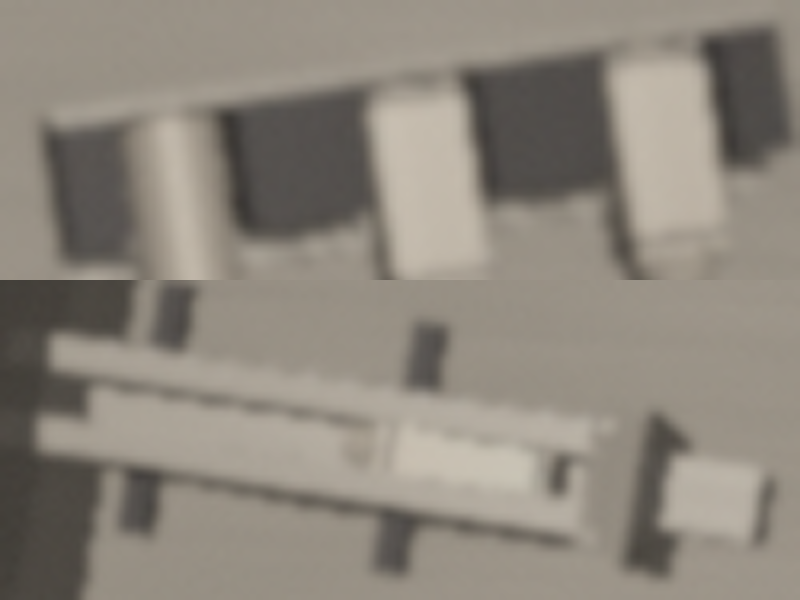

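The close crop confirms it: the left piece has graded shading and is the round plug. The middle and right pieces have flat tops, so they are the square cartridges. In the tube crop the tongue end is near (762,504) and the flare bar near (615,480).

```bash
python3 - <<'E'
from cell import env
from h import *
c=env.camera("top")
A=lambda x,y:(295+(x+.5)/8-.5,190+(y+.5)/8-.5)
B=lambda x,y:(95+(x+.5)/6.4-.5,195+(y-280+.5)/6.4-.5)
for n,P in(("mid",[(368,100),(465,90),(488,265),(390,278)]),("right",[(610,62),(707,55),(722,228),(630,240)])):
    q=np.array([hit(c,*A(*p),.034) for p in P]);t=(q[0]+q[1])/2;s=(q[2]+q[3])/2
    print(n,"tail",t.round(4),"shoulder",s.round(4),"len",np.linalg.norm(t-s),"az",np.degrees(np.arctan2(*(s-t)[[1,0]])))
q=np.array([hit(c,*B(*p),.022) for p in[(668,455),(770,465),(755,543),(658,528)]]);print("tongue",q.round(4))
e=(q[1]+q[2])/2;print("end",e, "width",np.linalg.norm(q[1]-q[2]))
for p in[(600,425),(590,540),(50,355),(38,435),(90,385),(85,425)]:print(p,hit(c,*B(*p),.060).round(4))
E
```

```text
mid tail [ 0.6077 -0.2707  0.034 ] shoulder [ 0.5537 -0.2786  0.034 ] len 0.05458992293146998 az -171.70821097223924
right tail [ 0.6211 -0.3453  0.034 ] shoulder [ 0.5672 -0.3514  0.034 ] len 0.05424711761765061 az -173.4788440669345
tongue [[0.5479 0.0909 0.022 ]
 [0.5451 0.0517 0.022 ]
 [0.515  0.0564 0.022 ]
 [0.5198 0.0938 0.022 ]]
end [0.53008087 0.05405562 0.022     ] width 0.03048629532546509
(600, 425) [0.5576 0.1108 0.06  ]
(590, 540) [0.515 0.113 0.06 ]
(50, 355) [0.578  0.3142 0.06  ]
(38, 435) [0.5483 0.3172 0.06  ]
(90, 385) [0.5673 0.299  0.06  ]
(85, 425) [0.5525 0.3002 0.06  ]
```

```bash
cat >> h.py <<'E'
def plan(s,wps,g,step=.05):
    """wps: (x,y,z,yaw) from current pose -> rounded rows, 10 per line"""
    p=np.array(s["tcp_pos"]);Rm=R.from_euler("xyz",s["tool_rot"],degrees=True);rows=[]
    for *t,yaw in wps:
        t=np.array(t);goal=R.from_euler("xyz",[180,0,yaw],degrees=True)
        rv=(Rm.inv()*goal).as_rotvec(degrees=True)
        n=max(1,int(np.ceil(max(np.linalg.norm(t-p)/step,np.abs(rv).max()/5.9))))
        for k in range(n):
            d=np.round(Rm.inv().apply((t-p)/(n-k))*1000,1);r=np.round((Rm.inv()*goal).as_rotvec(degrees=True)/(n-k)/6,2)
            rows.append([g,*d,*r]);p=p+Rm.apply(d/1000);Rm=Rm*R.from_rotvec(r*6,degrees=True)
    for i in range(0,len(rows),10):print("["+",".join(f"{v:g}" for r in rows[i:i+10] for v in r)+"]")
E
python3 - <<'E'
from cell import env
from h import *
plan(env.read_state(),[(.37,.05,.25,170),(.60,-.31,.2,-170)],.55)
E
```

```text
[0.55,-28.6,-36.2,-0.2,-0,-0,-0.23,0.55,-27.7,-36.9,-0.2,-0,-0,-0.23,0.55,-26.8,-37.6,-0.2,-0,-0,-0.23,0.55,-25.9,-38.2,-0.2,-0,-0,-0.22,0.55,-25,-38.8,-0.2,-0,-0,-0.23,0.55,-24.1,-39.4,-0.2,-0,-0,-0.22,0.55,-23.2,-39.9,-0.1,-0,-0,-0.23,0.55,-22.2,-40.5,-0.2,-0,-0,-0.22,0.55,-21.3,-40.9,-0.1,-0,-0,-0.23,0.55,-20.2,-41.5,-0.2,-0.01,-0,-0.22]
[0.55,-19.3,-41.9,-0.2,-0,-0,-0.23,0.55,-32.1,-35,5.6,0,-0,-0.37,0.55,-30.7,-36.2,5.5,0,-0,-0.37,0.55,-29.3,-37.3,5.6,0,-0,-0.37,0.55,-27.8,-38.5,5.5,0,-0,-0.37,0.55,-26.3,-39.5,5.6,0,-0,-0.37,0.55,-24.8,-40.5,5.5,0,-0,-0.37,0.55,-23.2,-41.4,5.6,0,-0,-0.37,0.55,-21.6,-42.3,5.5,0,-0,-0.37,0.55,-19.9,-43,5.6,0,-0,-0.37]
```

Request:
arm_command(rows=[0.55, -28.6, -36.2, 0, 0, 0, -0.23, 0.55, -27.7, -36.9, 0, 0, 0, -0.23, 0.55, -26.8, -37.6, 0, 0, 0, -0.23, 0.55, -25.9, -38.2, 0, 0, 0, -0.22, 0.55, -25, -38.8, 0, 0, 0, -0.23, 0.55, -24.1, -39.4, 0, 0, 0, -0.22, 0.55, -23.2, -39.9, 0, 0, 0, -0.23, 0.55, -22.2, -40.5, 0, 0, 0, -0.22, 0.55, -21.3, -40.9, 0, 0, 0, -0.23, 0.55, -20.2, -41.5, 0, 0, 0, -0.22], force=50)

```text
time_s: 1.45
tcp_pos: [0.3595, 0.0937, 0.2483]
tool_rot: [180.0, 0.0, 168.7]
ft_force: [0.5, -0.1, 0.2]
finger_gap: 0.55
grip_force: 0.0
```

Request:
arm_command(rows=[0.55, -19.3, -41.9, 0, 0, 0, -0.23, 0.55, -32.1, -35, 5.6, 0, 0, -0.37, 0.55, -30.7, -36.2, 5.5, 0, 0, -0.37, 0.55, -29.3, -37.3, 5.6, 0, 0, -0.37, 0.55, -27.8, -38.5, 5.5, 0, 0, -0.37, 0.55, -26.3, -39.5, 5.6, 0, 0, -0.37, 0.55, -24.8, -40.5, 5.5, 0, 0, -0.37, 0.55, -23.2, -41.4, 5.6, 0, 0, -0.37, 0.55, -21.6, -42.3, 5.5, 0, 0, -0.37, 0.55, -19.9, -43, 5.6, 0, 0, -0.37])

```text
time_s: 2.7
tcp_pos: [0.6008, -0.311, 0.1977]
tool_rot: [180.0, -0.0, -169.9]
ft_force: [0.8, -0.6, 0.7]
finger_gap: 0.549
grip_force: 0.0
```

Request:
arm_command(rows=[0.55, 0, 0, 0, 0, 0, 0])

```text
time_s: 2.82
tcp_pos: [0.5999, -0.3119, 0.1949]
tool_rot: [179.9, -0.2, -170.1]
ft_force: [0.1, 0.4, -0.3]
finger_gap: 0.551
grip_force: 0.0
```

```bash
python3 - <<'E'
from cell import env
from h import *
s=env.read_state();print(s["time_s"],s["tcp_pos"],s["tool_rot"],s["qpos"],s["finger_gap"])
c=env.camera("wrist");cv2.imwrite("pics/w1.png",c["pixels"][:,:,::-1])
cv2.imwrite("pics/w1b.png",cv2.resize(c["pixels"][:,:,::-1],(800,600),interpolation=2))
np.save("w1.npy",toolT(s)@c["T_tool_cam"])
E
```

```text
2.825 [ 0.59986875 -0.31187717  0.19492325] [ 179.87192211   -0.18646397 -170.10004568] [-3.17987570e+01  2.09261092e+01  7.51819568e+01 -2.85585967e-02
  8.41163577e+01 -1.31695520e+02] 0.5509345427963976
```

View pics/w1b.png

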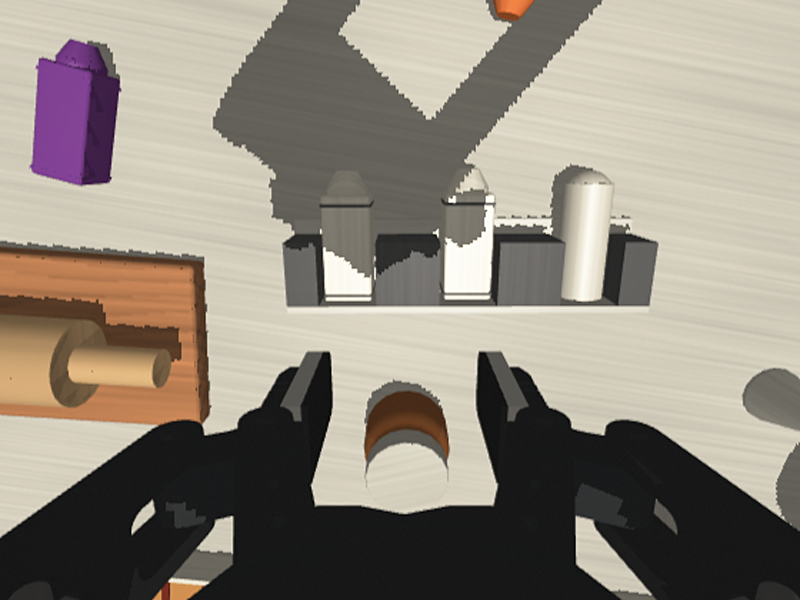

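Wrist picture (800x600):
- Left square cartridge: tail (324–372, 299), shoulder (320–373, 200).
- Right square cartridge: tail (445–492, 298), shoulder (444–495, 200).
- Round plug at (588,240), purple look-alike at (78,110), orange look-alike at (510,5): all left alone.

```bash
python3 - <<'E'
from cell import env
from h import *
c=env.camera("wrist");T=np.load("w1.npy")
A=lambda x,y:((x+.5)*.7-.5,(y+.5)*.7-.5)
for n,P in(("left",[(324,299),(372,299),(373,200),(320,200)]),("right",[(445,298),(492,298),(495,200),(444,200)])):
    q=np.array([hit(c,*A(*p),.034,T) for p in P]);t=(q[0]+q[1])/2;s=(q[2]+q[3])/2
    print(n,"tail",t.round(4),"shoulder",s.round(4),"len",np.linalg.norm(t-s),"az",np.degrees(np.arctan2(*(s-t)[[1,0]])),np.linalg.norm(q[2]-q[3]))
q=[hit(c,*A(*p),.040,T) for p in[(287,306),(649,306),(284,243),(657,243)]]
q=np.array(q);d=q[1]-q[0];print("rackback",q.round(4),np.linalg.norm(d),np.degrees(np.arctan2(d[1],d[0]))-90)
E
```

```text
left tail [ 0.6231 -0.3411  0.034 ] shoulder [ 0.5622 -0.3507  0.034 ] len 0.06166159261711006 az -171.09408913158308 0.03161668941571414
right tail [ 0.6095 -0.2663  0.034 ] shoulder [ 0.5496 -0.2784  0.034 ] len 0.06106018719670814 az -168.572850023213 0.030465900825333018
rackback [[ 0.6322 -0.3774  0.04  ]
 [ 0.5938 -0.1557  0.04  ]
 [ 0.5932 -0.3834  0.04  ]
 [ 0.5549 -0.1631  0.04  ]] 0.22507001048524644 9.840953573871289
```

```bash
python3 - <<'E'
from cell import env
from h import *
s=env.read_state();print(s["tcp_pos"],s["tool_rot"])
plan(s,[(.560,-.276,.10,-170.2),(.560,-.276,.025,-170.2)],.55,.03)
E
```

```text
[ 0.5997939  -0.30965599  0.19716109] [ 1.79916049e+02 -7.53530649e-02 -1.70045927e+02]
[0.55,8.3,10,24.3,0,-0,0.01,0.55,8.3,10,24.3,0,-0,0.01,0.55,8.4,9.9,24.3,0.01,-0.01,0,0.55,8.3,10,24.3,0,-0,0.01,0.55,0,-0,25,0,-0,-0,0.55,0,-0,25,0,-0,-0,0.55,0,-0.1,25,0,-0,-0]
```

Request:
arm_command(rows=[0.55, 8.3, 10, 24.3, 0, 0, 0, 0.55, 8.3, 10, 24.3, 0, 0, 0, 0.55, 8.4, 9.9, 24.3, 0, 0, 0.02, 0.55, 8.3, 10, 24.3, 0, 0, 0, 0.55, 0, 0, 12, 0, 0, 0, 0.55, 0, 0, 0, 0, 0, 0, 0.55, 0, 0, 0, 0, 0, 0])

```text
time_s: 3.8
tcp_pos: [0.5616, -0.2767, 0.0908]
tool_rot: [-179.9, 0.1, -170.1]
ft_force: [0.8, 0.1, 0.6]
finger_gap: 0.55
grip_force: 0.0
```

```bash
python3 - <<'E'
from cell import env
from h import *
for _ in range(4):
    s=env.read_state();print(s["time_s"],s["tcp_pos"],s["tool_rot"],s["ft_force"])
    c=env.camera("wrist")
cv2.imwrite("pics/w2.png",cv2.resize(c["pixels"][:,:,::-1],(800,600),interpolation=2))
np.save("w2.npy",toolT(s)@c["T_tool_cam"])
E
```

```text
3.8 [ 0.56156476 -0.27670188  0.09075097] [-1.79904541e+02  1.09177183e-01 -1.70106154e+02] [0.82811629 0.07374856 0.57397848]
3.85 [ 0.56158733 -0.27678806  0.09075212] [-1.79901988e+02  1.12429881e-01 -1.70113869e+02] [-0.08459673 -0.03512819  0.06375073]
3.9 [ 0.56150685 -0.27680072  0.09062682] [-1.79906567e+02  1.07176869e-01 -1.70116148e+02] [ 0.8712291  -0.05894081 -0.29454755]
3.95 [ 0.5613043  -0.27671877  0.09035201] [-1.79924341e+02  8.60076008e-02 -1.70119527e+02] [-0.38261427  0.71500471 -0.4370897 ]
```

View pics/w2.png

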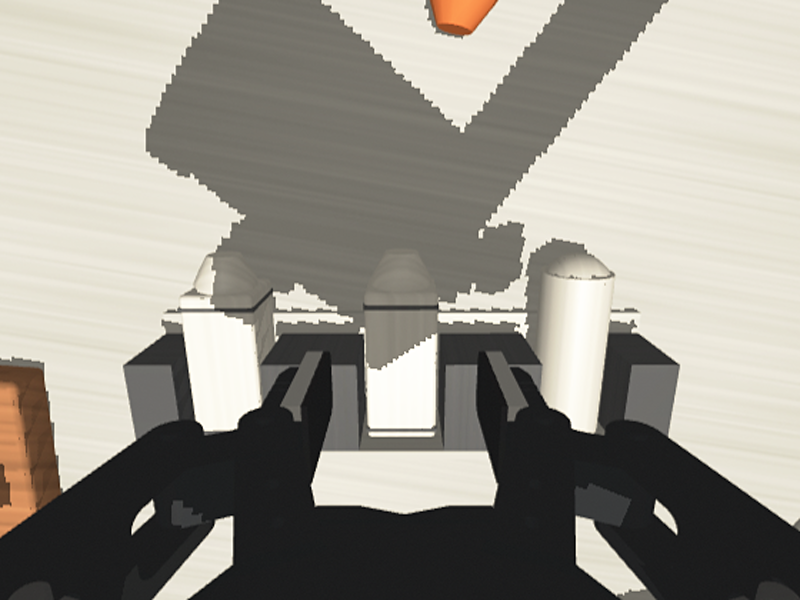

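```bash
python3 - <<'E'
from cell import env
from h import *
c=env.camera("wrist");T=np.load("w2.npy")
A=lambda x,y:((x+.5)*.7-.5,(y+.5)*.7-.5)
inv=lambda q:(R.from_euler("z",-9.84,degrees=True).apply(q)).round(4)
for n,x,y,z in(("front L",126,365,.04),("front R",678,365,.04),("back",400,450,.04),("shoulder",366,306,.034),("shoulder R",438,306,.034),("tail",370,436,.034),("tailR",434,436,.034)):
    q=hit(c,*A(x,y),z,T);print(n,q.round(4),inv(q))
s=env.read_state();print("tcp",inv(s["tcp_pos"]),s["tcp_pos"])
E
```

```text
front L [ 0.5931 -0.3833  0.04  ] [ 0.5188 -0.4791  0.04  ]
front R [ 0.5547 -0.1633  0.04  ] [ 0.5186 -0.2557  0.04  ]
back [ 0.613  -0.2674  0.04  ] [ 0.5583 -0.3682  0.04  ]
shoulder [ 0.5536 -0.2916  0.034 ] [ 0.4956 -0.3819  0.034 ]
shoulder R [ 0.5486 -0.2629  0.034 ] [ 0.4956 -0.3528  0.034 ]
tail [ 0.6124 -0.2809  0.034 ] [ 0.5554 -0.3814  0.034 ]
tailR [ 0.6075 -0.2533  0.034 ] [ 0.5553 -0.3534  0.034 ]
tcp [ 0.5055 -0.3683  0.0898] [ 0.56096262 -0.27651485  0.08984064]
```

The picture confirms it: the square cartridge at (401,370) is centred between the pads (328–480). I'll grasp with a 1.5 mm forward trim.

Request:
arm_command(rows=[0.55, 1.5, 0.8, 20, 0, 0, 0, 0.55, 0, 0, 25, 0, 0, 0, 0.55, 0, 0, 15, 0, 0, 0, 0.55, 0, 0, 5, 0, 0, 0, 0.1, 0, 0, 0, 0, 0, 0, 0.1, 0, 0, 0, 0, 0, 0, 0.1, 0, 0, 0, 0, 0, 0, 0.1, 0, 0, 0, 0, 0, 0, 0.1, 0, 0, 0, 0, 0, 0], force=50)

```text
time_s: 5.18
tcp_pos: [0.5589, -0.2756, 0.0243]
tool_rot: [-180.0, 0.0, -170.1]
ft_force: [-0.9, 0.6, -1.3]
finger_gap: 0.341
grip_force: 50.6
```

```bash
python3 - <<'E'
from cell import env
from h import *
s=env.read_state();x,y,_=s["tcp_pos"]
plan(s,[(x,y,.14,-170.2),(.524,.005,.125,82.8)],.1,.04)
E
```

```text
[0.1,-0,-0,-38.6,-0,0,0,0.1,-0,-0,-38.5,-0,0,0.01,0.1,-0,-0,-38.6,-0,0,0,0.1,-0.7,14.9,0.8,0,0,0.94,0.1,0.8,14.9,0.8,0,0,0.94,0.1,2.2,14.7,0.8,0,0,0.94,0.1,3.6,14.4,0.8,0,0,0.94,0.1,5,14,0.8,0,0,0.94,0.1,6.4,13.4,0.8,0,0,0.94,0.1,7.7,12.7,0.8,0,0,0.94]
[0.1,8.9,11.9,0.8,0,0,0.94,0.1,10,11,0.8,0,0,0.94,0.1,11.1,10,0.8,0,0,0.94,0.1,12,8.8,0.8,0,0,0.94,0.1,12.8,7.6,0.8,0,0,0.94,0.1,13.5,6.3,0.8,0,0,0.94,0.1,14,5,0.8,0,0,0.94,0.1,14.5,3.5,0.8,0,0,0.94,0.1,14.7,2.1,0.7,0,0,0.93,0.1,14.9,0.7,0.8,0,0,0.94]
[0.1,14.9,-0.8,0.7,0,0,0.93,0.1,14.7,-2.3,0.8,0,0,0.94]
```

Request:
arm_command(rows=[0.1, 0, 0, -38.6, 0, 0, 0, 0.1, 0, 0, -38.5, 0, 0, 0, 0.1, 0, 0, -38.6, 0, 0, 0, 0.1, -0.7, 14.9, 0.8, 0, 0, 0.94, 0.1, 0.8, 14.9, 0.8, 0, 0, 0.94, 0.1, 2.2, 14.7, 0.8, 0, 0, 0.94, 0.1, 3.6, 14.4, 0.8, 0, 0, 0.94, 0.1, 5, 14, 0.8, 0, 0, 0.94, 0.1, 6.4, 13.4, 0.8, 0, 0, 0.94, 0.1, 7.7, 12.7, 0.8, 0, 0, 0.94])

```text
time_s: 6.42
tcp_pos: [0.5458, -0.1718, 0.1342]
tool_rot: [180.0, 0.0, 150.2]
ft_force: [0.8, -0.2, -0.8]
finger_gap: 0.343
grip_force: 51.0
```

Request:
arm_command(rows=[0.1, 8.9, 11.9, 0.8, 0, 0, 0.94, 0.1, 10, 11, 0.8, 0, 0, 0.94, 0.1, 11.1, 10, 0.8, 0, 0, 0.94, 0.1, 12, 8.8, 0.8, 0, 0, 0.94, 0.1, 12.8, 7.6, 0.8, 0, 0, 0.94, 0.1, 13.5, 6.3, 0.8, 0, 0, 0.94, 0.1, 14, 5, 0.8, 0, 0, 0.94, 0.1, 14.5, 3.5, 0.8, 0, 0, 0.94, 0.1, 14.7, 2.1, 0.7, 0, 0, 0.93, 0.1, 14.9, 0.7, 0.8, 0, 0, 0.94])

```text
time_s: 7.68
tcp_pos: [0.5273, -0.0241, 0.1264]
tool_rot: [180.0, 0.0, 93.9]
ft_force: [-0.3, -0.5, -1.5]
finger_gap: 0.342
grip_force: 51.0
```

Request:
arm_command(rows=[0.1, 14.9, -0.8, 0.7, 0, 0, 0.94, 0.1, 14.7, -2.3, 0.8, 0, 0, 0.94, 0.1, 0, 0, 0, 0, 0, 0, 0.1, 0, 0, 0, 0, 0, 0])

```text
time_s: 8.18
tcp_pos: [0.5237, 0.0046, 0.1249]
tool_rot: [180.0, 0.0, 82.9]
ft_force: [0.8, 0.7, -0.4]
finger_gap: 0.342
grip_force: 51.0
```

```bash
python3 - <<'E'
from cell import env
from h import *
s=env.read_state();c=env.camera("wrist");print(s["time_s"],s["tcp_pos"],s["tool_rot"],s["qpos"],s["finger_gap"])
cv2.imwrite("pics/w3.png",cv2.resize(c["pixels"][:,:,::-1],(800,600),interpolation=2))
np.save("w3.npy",toolT(s)@c["T_tool_cam"])
E
```

```text
8.175 [0.52370914 0.00460539 0.12492319] [1.79985873e+02 1.66045215e-02 8.29212044e+01] [-5.09498625e+00  1.12782049e+00  1.05167761e+02 -1.77998438e-02
  7.36908763e+01  1.98880384e+00] 0.3424246191572206
```

View pics/w3.png

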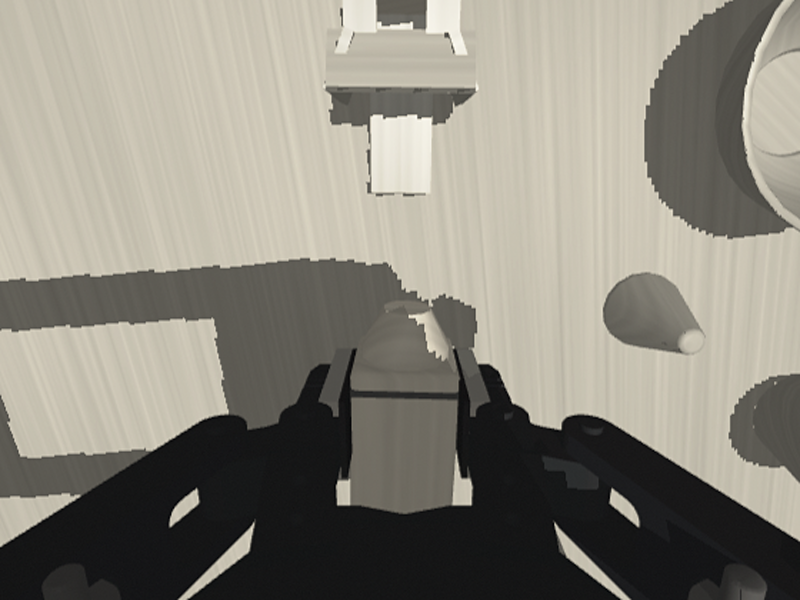

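The cartridge is held square between the pads. The tongue end is at (371–430, 193), the flare's top lip at (327–477, 90), and the slot edges at about (377, 426; row 10).

```bash
python3 - <<'E'
from cell import env
from h import *
c=env.camera("wrist");T=np.load("w3.npy")
A=lambda x,y:((x+.5)*.7-.5,(y+.5)*.7-.5)
s=env.read_state();Ti=np.linalg.inv(toolT(s))
def f(n,x,y,z):
    q=hit(c,*A(x,y),z,T);print(n,q.round(4),(1000*(Ti@[*q,1])[:3]).round(1))
f("tongue L",371,193,.022);f("tongue R",430,193,.022);f("tongueL2",371,120,.022);f("tongueR2",432,120,.022)
f("lipL",327,90,.069);f("lipR",477,90,.069);f("slotL",377,15,.06);f("slotR",426,15,.06)
f("noseL",385,305,.132);f("noseR",430,305,.132)
f("bandL",352,393,.135);f("bandR",458,393,.135);f("botL",352,500,.135);f("botR",454,500,.135)
E
```

```text
tongue L [0.5149 0.0604 0.022 ] [ 54.5 -15.8 102.9]
tongue R [0.5426 0.057  0.022 ] [ 54.5  12.2 102.9]
tongueL2 [0.5195 0.0927 0.022 ] [ 87.1 -15.2 102.9]
tongueR2 [0.5471 0.0893 0.022 ] [ 87.2  12.6 102.9]
lipL [0.508  0.1011 0.069 ] [ 94.  -27.6  55.9]
lipR [0.561  0.0945 0.069 ] [94.  25.8 55.9]
slotL [0.5288 0.1248 0.06  ] [120.1  -9.9  64.9]
slotR [0.5463 0.1226 0.06  ] [120.1   7.7  64.9]
noseL [0.5229 0.0384 0.132 ] [33.6 -5.1 -7.1]
noseR [0.5346 0.037  0.132 ] [33.7  6.7 -7.1]
bandL [0.5109 0.0157 0.135 ] [  9.6 -14.1 -10.1]
bandR [0.5394 0.0122 0.135 ] [  9.7  14.5 -10.1]
botL [ 0.5056 -0.0183  0.135 ] [-24.8 -15.1 -10.1]
botR [ 0.535  -0.0219  0.135 ] [-24.7  14.5 -10.1]
```

Request:
arm_command(rows=[0.1, 0, -1.3, 25, 0, 0, 0, 0.1, 0, 0, 25, 0, 0, 0, 0.1, 0, 0, 21, 0, 0, 0, 0.1, 0, 0, 10, 0, 0, 0, 0.1, 20, 0, 0, 0, 0, 0, 0.1, 20, 0, 0, 0, 0, 0, 0.1, 15, 0, 0, 0, 0, 0, 0.1, 10, 0, 0, 0, 0, 0, 0.1, 0, 0, 0, 0, 0, 0])

```text
time_s: 9.4
tcp_pos: [0.5307, 0.0701, 0.044]
tool_rot: [180.0, 0.0, 82.9]
ft_force: [-0.9, 0.2, -0.6]
finger_gap: 0.345
grip_force: 51.1
```

```bash
python3 - <<'E'
from cell import env
from h import *
s=env.read_state();c=env.camera("wrist");print(s["time_s"],s["tcp_pos"],s["tool_rot"],s["ft_force"])
cv2.imwrite("pics/w4.png",cv2.resize(c["pixels"][:,:,::-1],(800,600),interpolation=2))
E
```

```text
9.4 [0.53069276 0.07006414 0.04399662] [1.79980426e+02 2.25885983e-03 8.28502003e+01] [-0.85214843  0.15505006 -0.62372892]
```

View pics/w4.png

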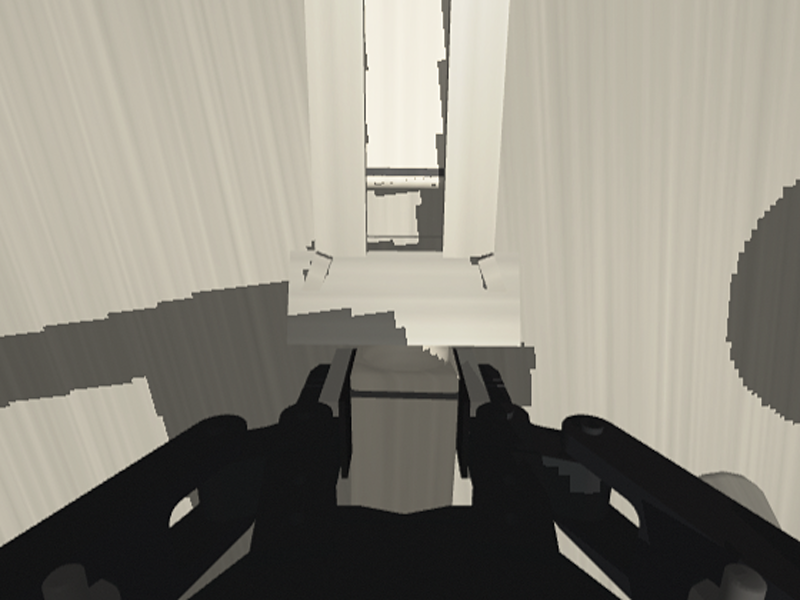

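The nose is centred in the flare: flare (289–521), cartridge (352–458), slot (365–445), all centred near 405. I'll go on in.

Request:
arm_command(rows=[0.1, 8, 0, 0, 0, 0, 0, 0.1, 7.5, 0, 0, 0, 0, 0, 0.1, 0, 0, 1, 0, 0, 0, 0.55, 0, 0, 0, 0, 0, 0, 0.55, 0, 0, 0, 0, 0, 0, 0.55, -14, 0, 0, 0, 0, 0, 0.55, -14, 0, 0, 0, 0, 0, 0.1, 0, 0, 0, 0, 0, 0, 0.1, 0, 0, 0, 0, 0, 0, 0.1, 0, 0, 0, 0, 0, 0])

```text
time_s: 10.7
tcp_pos: [0.5293, 0.0573, 0.0431]
tool_rot: [180.0, 0.0, 82.8]
ft_force: [0.2, -1.5, 2.7]
finger_gap: 0.346
grip_force: 49.7
```

Request:
arm_command(rows=[0.1, 0, 0, 0, 0, 0, 0, 0.1, 9, 0, 0, 0, 0, 0, 0.1, 9, 0, 0, 0, 0, 0, 0.1, 9, 0, 0, 0, 0, 0, 0.1, 0, 0, 0, 0, 0, 0])

```text
time_s: 11.32
tcp_pos: [0.5327, 0.0844, 0.0431]
tool_rot: [180.0, 0.1, 82.8]
ft_force: [0.6, -5.6, 4.5]
finger_gap: 0.344
grip_force: 49.4
```

```bash
python3 - <<'E'
from cell import env
from h import *
s=env.read_state();c=env.camera("wrist");print(s["time_s"],s["tcp_pos"],s["tool_rot"],s["ft_force"],s["finger_gap"])
cv2.imwrite("pics/w5.png",cv2.resize(c["pixels"][:,:,::-1],(800,600),interpolation=2))
E
```

```text
11.325 [0.53267791 0.08435765 0.04307136] [1.79963681e+02 5.23588040e-02 8.28238244e+01] [ 0.62500104 -5.61444     4.52221129] 0.34400596364913066
```

View pics/w5.png

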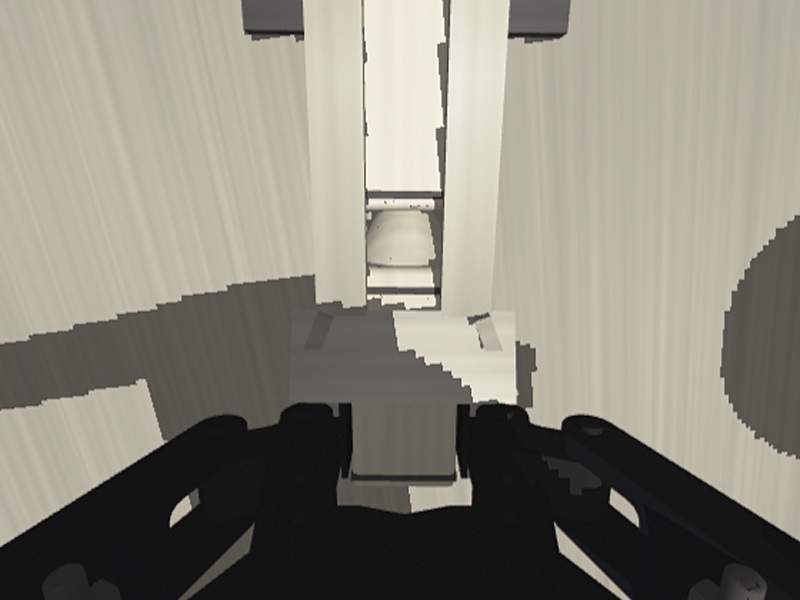

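The picture shows the nose at (403,245) touching the next cartridge's tail, everything aligned, and about 40% of the cartridge in. Now release, retreat and push with closed fingers.

Request:
arm_command(rows=[0.55, 0, 0, 0, 0, 0, 0, 0.55, 0, 0, 0, 0, 0, 0, 0.55, -2, 0, -20, 0, 0, 0, 0.55, -14, 0, -25, 0, 0, 0, 0.0, -40, 0, 0, 0, 0, 0, 0.0, 0, 0, 0, 0, 0, 0, 0.0, 0, 0, 20, 0, 0, 0, 0.0, 0, 0, 20, 0, 0, 0, 0.0, 0, 0, 4, 0, 0, 0, 0.0, 0, 0, 0, 0, 0, 0])

```text
time_s: 12.62
tcp_pos: [0.5251, 0.0291, 0.0436]
tool_rot: [-179.9, -0.0, 82.8]
ft_force: [0.6, 0.3, -0.0]
finger_gap: 0.003
grip_force: 0.0
```

Request:
arm_command(rows=[0.0, 10, 0, 0, 0, 0, 0, 0.0, 6, 0, 0, 0, 0, 0, 0.0, 6, 0, 0, 0, 0, 0, 0.0, 6, 0, 0, 0, 0, 0, 0.0, 6, 0, 0, 0, 0, 0, 0.0, 6, 0, 0, 0, 0, 0, 0.0, 6, 0, 0, 0, 0, 0, 0.0, 4, 0, 0, 0, 0, 0, 0.0, 3, 0, 0, 0, 0, 0, 0.0, 0, 0, 0, 0, 0, 0])

```text
time_s: 13.88
tcp_pos: [0.5318, 0.0814, 0.0437]
tool_rot: [-180.0, -0.0, 82.8]
ft_force: [0.4, -0.0, -0.4]
finger_gap: -0.003
grip_force: 0.0
```

```bash
python3 - <<'E'
from cell import env
from h import *
s=env.read_state();c=env.camera("wrist");print(s["time_s"],s["tcp_pos"],s["tool_rot"],s["ft_force"],s["finger_gap"])
cv2.imwrite("pics/w6.png",cv2.resize(c["pixels"][:,:,::-1],(800,600),interpolation=2))
E
```

```text
13.875 [0.53180841 0.08143859 0.04365072] [-1.79983615e+02 -1.96085798e-02  8.28013837e+01] [ 0.43019228 -0.03617207 -0.35382591] -0.003034172467303489
```

View pics/w6.png

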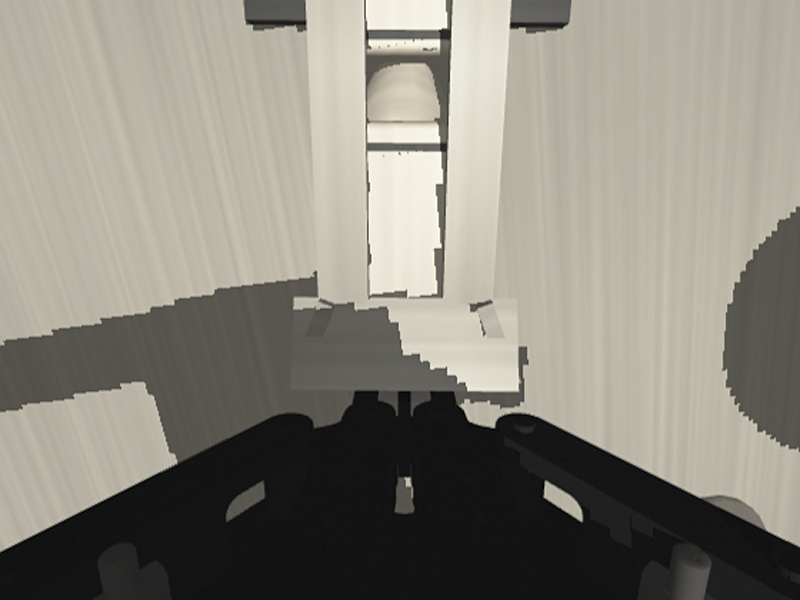

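Cartridge b (slot view, rows 60–295) now sits with its tail about at the lip. On to the second cartridge.

```bash
python3 - <<'E'
from cell import env
from h import *
s=env.read_state()
plan(s,[(.528,.051,.0437,82.8),(.526,.031,.14,82.8),(.5717,-.3495,.11,-170.2),(.5717,-.3495,.045,-170.2),(.5717,-.3495,.0245,-170.2)],.55,.04)
E
```

```text
[0.55,-30.6,0.1,-0.1,-0,-0,-0,0.55,-6.7,0.2,-32.1,-0,-0,-0,0.55,-6.7,0.1,-32.1,-0,-0,-0,0.55,-6.6,0.2,-32.1,-0,-0,-0,0.55,-19.6,4.9,1.6,0,-0,-0.94,0.55,-20,2.9,1.6,0,-0,-0.94,0.55,-20.1,1,1.6,0,-0,-0.94,0.55,-20.1,-1,1.6,0,-0,-0.94,0.55,-20,-3,1.6,0,-0,-0.94,0.55,-19.6,-4.9,1.6,0,-0,-0.94]
[0.55,-19,-6.8,1.6,0,-0,-0.94,0.55,-18.2,-8.7,1.6,0,-0,-0.94,0.55,-17.3,-10.4,1.5,0,-0,-0.94,0.55,-16.2,-12.1,1.6,0,-0,-0.94,0.55,-14.9,-13.6,1.5,0,-0,-0.94,0.55,-13.5,-15,1.6,0,-0,-0.94,0.55,-11.9,-16.2,1.5,0,-0,-0.94,0.55,-10.3,-17.3,1.6,0,-0,-0.94,0.55,-8.6,-18.3,1.5,0,-0,-0.93,0.55,-6.7,-19,1.6,0,-0,-0.94]
[0.55,-4.8,-19.6,1.5,0,-0,-0.93,0.55,-2.9,-19.9,1.6,0,-0,-0.94,0.55,-1,-20.1,1.5,0,-0,-0.93,0.55,0,-0,32.5,0,-0,-0,0.55,0,-0.1,32.5,0,-0,-0,0.55,0,0,20.5,0,-0,-0]
```

Request:
arm_command(rows=[0.0, -30.6, 0, 0, 0, 0, 0, 0.55, -6.7, 0.2, -32.1, 0, 0, 0, 0.55, -6.7, 0, -32.1, 0, 0, 0, 0.55, -6.6, 0.2, -32.1, 0, 0, 0, 0.55, -19.6, 4.9, 1.6, 0, 0, -0.94, 0.55, -20, 2.9, 1.6, 0, 0, -0.94, 0.55, -20.1, 1, 1.6, 0, 0, -0.94, 0.55, -20.1, -1, 1.6, 0, 0, -0.94, 0.55, -20, -3, 1.6, 0, 0, -0.94, 0.55, -19.6, -4.9, 1.6, 0, 0, -0.94])

```text
time_s: 15.18
tcp_pos: [0.5403, -0.09, 0.1302]
tool_rot: [-180.0, -0.0, 116.8]
ft_force: [-0.4, -0.3, -0.8]
finger_gap: 0.55
grip_force: 0.0
```

Request:
arm_command(rows=[0.55, -19, -6.8, 1.6, 0, 0, -0.94, 0.55, -18.2, -8.7, 1.6, 0, 0, -0.94, 0.55, -17.3, -10.4, 1.5, 0, 0, -0.94, 0.55, -16.2, -12.1, 1.6, 0, 0, -0.94, 0.55, -14.9, -13.6, 1.5, 0, 0, -0.94, 0.55, -13.5, -15, 1.6, 0, 0, -0.94, 0.55, -11.9, -16.2, 1.5, 0, 0, -0.94, 0.55, -10.3, -17.3, 1.6, 0, 0, -0.94, 0.55, -8.6, -18.3, 1.5, 0, 0, -0.93, 0.55, -6.7, -19, 1.6, 0, 0, -0.94])

```text
time_s: 16.42
tcp_pos: [0.5642, -0.2902, 0.1145]
tool_rot: [180.0, -0.0, 173.1]
ft_force: [0.1, -0.0, 0.1]
finger_gap: 0.551
grip_force: 0.0
```

Request:
arm_command(rows=[0.55, -4.8, -19.6, 1.5, 0, 0, -0.93, 0.55, -2.9, -19.9, 1.6, 0, 0, -0.94, 0.55, -1, -20.1, 1.5, 0, 0, -0.93, 0.55, 0, 0, 0, 0, 0, 0, 0.55, 0, 0, 0, 0, 0, 0])

```text
time_s: 17.05
tcp_pos: [0.5714, -0.349, 0.1099]
tool_rot: [179.9, -0.0, -170.3]
ft_force: [-0.4, -0.5, 0.1]
finger_gap: 0.55
grip_force: 0.0
```

```bash
python3 - <<'E'
from cell import env
from h import *
s=env.read_state();c=env.camera("wrist");print(s["time_s"],s["tcp_pos"],s["tool_rot"],s["finger_gap"])
cv2.imwrite("pics/w7.png",cv2.resize(c["pixels"][:,:,::-1],(800,600),interpolation=2))
plan(s,[(.5717,-.3495,.045,-170.2),(.5717,-.3495,.0245,-170.2)],.55,.04)
T=toolT(s)@c["T_tool_cam"];Ti=np.linalg.inv(T)
# row profile at mid-body of the cartridge: expected pixel, bright/dark edges
for d in(.010,.0,-.02):
    q=(toolT(s)@[d,0,0,1])[:3];q[2]=.034;p=Ti[:3,:3]@q+Ti[:3,3]
    u=c["cx"]+c["fx"]*p[0]/-p[2];v=c["cy"]-c["fy"]*p[1]/-p[2];g=c["pixels"][int(round(v))].mean(1).astype(int)
    print(round(u,1),round(v,1),g[int(u)-32:int(u)+34])
    print("15mm=",c["fx"]*.015/-p[2])
E
```

```text
17.05 [ 0.57143663 -0.34898204  0.10993263] [ 1.79945523e+02 -1.69645620e-02 -1.70348568e+02] 0.549712079035484
[0.55,-0.1,-0.3,32.5,0,-0,-0.01,0.55,-0.1,-0.3,32.4,0.01,-0,-0.01,0.55,0,-0,20.5,-0,-0,-0]
279.2 205.0 [103 103 103 104 104 104 103 118 124 126 126 127 128 128 129 128 128 126
 126 126 125 124 122 121 122 123 124 127 127 127 125 124 124 125 125 125
 124 124 124 123 124 125 127 127 125 125 124 124 124 125 125 125 120 102
 221 219 216 215 216 216 215 215 215 216 217 217]
15mm= 23.68690172754937
279.2 220.0 [109 108 109 108 107 105 103 106 120 126 128 127 128 128 128 128 128 129
 128 127 127 125 124 122 122 122 124 125 128 127 125 125 123 123 124 127
 124 125 123 124 124 125 127 127 126 124 123 125 124 122 118 117 115 142
 102  96  96  96  95  92 214 218 217 217 218 223]
15mm= 23.384692501367056
279.3 248.9 [ 88  89  67  49  49  48  44  89 164 233 249 251 251 250 251 251 251 251
 251 251 251 251 250 250 250 250 250 251 252 251 251 251 250 250 251 251
 251 251 251 251 251 251 252 252 251 250 250 251 251 251 253 245 237 125
 103  77  45  42  37 115 115 115 115 116 117 117]
15mm= 22.802832826964256
```

Request:
arm_command(rows=[0.55, 0, -1.2, 25, 0, 0, 0, 0.55, 0, 0, 30, 0, 0, 0, 0.55, 0, 0, 20, 0, 0, 0, 0.55, 0, 0, 10.4, 0, 0, 0, 0.1, 0, 0, 0, 0, 0, 0, 0.1, 0, 0, 0, 0, 0, 0, 0.1, 0, 0, 0, 0, 0, 0, 0.1, 0, 0, 0, 0, 0, 0, 0.1, 0, 0, 0, 0, 0, 0])

```text
time_s: 18.23
tcp_pos: [0.5721, -0.3511, 0.0254]
tool_rot: [-180.0, 0.0, -170.2]
ft_force: [0.0, 0.8, -0.3]
finger_gap: 0.341
grip_force: 51.7
```

```bash
python3 - <<'E'
from cell import env
from h import *
s=env.read_state();x,y,_=s["tcp_pos"];print(s["tcp_pos"],s["finger_gap"])
plan(s,[(x,y,.14,-170.2),(.5225,.0046,.125,82.8)],.1,.04)
E
```

```text
[ 0.57210534 -0.35111503  0.02539338] 0.3405842569178882
[0.1,-0,-0,-38.2,-0,0,-0,0.1,-0,-0,-38.2,-0,0,-0,0.1,-0.1,-0.1,-38.2,-0.01,0.01,-0.01,0.1,-0.6,18.9,0.8,-0,-0,0.94,0.1,1.2,18.9,0.8,-0,-0,0.94,0.1,3.1,18.6,0.8,-0,-0,0.94,0.1,4.9,18.3,0.8,-0,-0,0.94,0.1,6.7,17.7,0.8,-0,-0,0.94,0.1,8.4,16.9,0.8,-0,-0,0.94,0.1,10,16,0.8,-0,-0,0.94]
[0.1,11.5,15,0.8,-0,-0,0.94,0.1,12.9,13.8,0.8,-0,-0,0.94,0.1,14.2,12.4,0.8,-0,-0,0.94,0.1,15.4,11,0.8,-0,-0,0.94,0.1,16.4,9.4,0.8,-0,-0,0.94,0.1,17.3,7.7,0.8,-0,-0,0.94,0.1,17.9,6,0.8,-0,-0,0.94,0.1,18.4,4.2,0.8,-0,-0,0.94,0.1,18.8,2.4,0.8,-0,-0,0.93,0.1,18.9,0.6,0.8,-0,-0,0.94]
[0.1,18.9,-1.3,0.8,-0,-0,0.93,0.1,18.6,-3.1,0.7,-0,-0,0.94]
```

Request:
arm_command(rows=[0.1, 0, 0, -38.2, 0, 0, 0, 0.1, 0, 0, -38.2, 0, 0, 0, 0.1, 0, 0, -38.2, 0, 0, 0, 0.1, -0.6, 18.9, 0.8, 0, 0, 0.94, 0.1, 1.2, 18.9, 0.8, 0, 0, 0.94, 0.1, 3.1, 18.6, 0.8, 0, 0, 0.94, 0.1, 4.9, 18.3, 0.8, 0, 0, 0.94, 0.1, 6.7, 17.7, 0.8, 0, 0, 0.94, 0.1, 8.4, 16.9, 0.8, 0, 0, 0.94, 0.1, 10, 16, 0.8, 0, 0, 0.94])

```text
time_s: 19.48
tcp_pos: [0.5537, -0.2192, 0.1341]
tool_rot: [180.0, 0.0, 150.1]
ft_force: [-0.3, 0.1, -1.9]
finger_gap: 0.34
grip_force: 51.8
```

Request:
arm_command(rows=[0.1, 11.5, 15, 0.8, 0, 0, 0.94, 0.1, 12.9, 13.8, 0.8, 0, 0, 0.94, 0.1, 14.2, 12.4, 0.8, 0, 0, 0.94, 0.1, 15.4, 11, 0.8, 0, 0, 0.94, 0.1, 16.4, 9.4, 0.8, 0, 0, 0.94, 0.1, 17.3, 7.7, 0.8, 0, 0, 0.94, 0.1, 17.9, 6, 0.8, 0, 0, 0.94, 0.1, 18.4, 4.2, 0.8, 0, 0, 0.94, 0.1, 18.8, 2.4, 0.8, 0, 0, 0.94, 0.1, 18.9, 0.6, 0.8, 0, 0, 0.94])

```text
time_s: 20.72
tcp_pos: [0.5279, -0.0319, 0.1262]
tool_rot: [179.9, -0.0, 93.7]
ft_force: [-0.0, -0.1, -1.0]
finger_gap: 0.341
grip_force: 51.8
```

Request:
arm_command(rows=[0.1, 18.9, -1.3, 0.8, 0, 0, 0.93, 0.1, 18.6, -3.1, 0.7, 0, 0, 0.94, 0.1, 0, 0, 0, 0, 0, 0, 0.1, 0, 0, 0, 0, 0, 0])

```text
time_s: 21.22
tcp_pos: [0.5228, 0.0045, 0.1246]
tool_rot: [180.0, 0.0, 82.8]
ft_force: [0.2, 0.2, -1.4]
finger_gap: 0.337
grip_force: 51.8
```

```bash
python3 - <<'E'
from cell import env
from h import *
s=env.read_state();print(s["time_s"],s["tcp_pos"],s["tool_rot"],s["finger_gap"])
# first run's inserted line through TCP (.53069,.07006) az 82.85
T=toolT(s);print((np.linalg.inv(T)@[.53069,.07006,.045,1])*1000)
E
```

```text
21.225 [0.52283467 0.00454702 0.12462538] [1.79965047e+02 1.38683698e-02 8.27855395e+01] 0.33711938238227457
[ 6.60000896e+01 -4.82783662e-01  7.96091321e+01  1.00000000e+03]
```

Request:
arm_command(rows=[0.1, 0, -0.5, 25, 0, 0, 0, 0.1, 0, 0, 25, 0, 0, 0, 0.1, 0, 0, 20, 0, 0, 0, 0.1, 0, 0, 9.6, 0, 0, 0, 0.1, 20, 0, 0, 0, 0, 0, 0.1, 20, 0, 0, 0, 0, 0, 0.1, 15, 0, 0, 0, 0, 0, 0.1, 8, 0, 0, 0, 0, 0, 0.1, 3, 0, 0, 0, 0, 0, 0.1, 0, 0, 0, 0, 0, 0])

```text
time_s: 22.48
tcp_pos: [0.5306, 0.0703, 0.0448]
tool_rot: [180.0, 0.0, 82.7]
ft_force: [-0.0, 0.1, -1.3]
finger_gap: 0.342
grip_force: 51.9
```

Request:
arm_command(rows=[0.1, 5, 0, 0, 0, 0, 0, 0.1, 5, 0, 0, 0, 0, 0, 0.1, 5, 0, 0, 0, 0, 0, 0.1, 0, 0, 1, 0, 0, 0, 0.1, 0, 0, 0, 0, 0, 0])

```text
time_s: 23.1
tcp_pos: [0.5327, 0.0847, 0.044]
tool_rot: [180.0, 0.1, 82.7]
ft_force: [0.6, -5.4, -0.1]
finger_gap: 0.343
grip_force: 52.5
```

Request:
arm_command(rows=[0.55, 0, 0, 0, 0, 0, 0, 0.55, 0, 0, 0, 0, 0, 0, 0.55, -14, 0, 0, 0, 0, 0, 0.55, -13, 0, 0, 0, 0, 0, 0.1, 0, 0, 0, 0, 0, 0, 0.1, 0, 0, 0, 0, 0, 0, 0.1, 0, 0, 0, 0, 0, 0, 0.1, 0, 0, 0, 0, 0, 0])

```text
time_s: 24.1
tcp_pos: [0.5294, 0.0584, 0.0442]
tool_rot: [180.0, 0.0, 82.7]
ft_force: [-0.3, -3.9, 3.2]
finger_gap: 0.34
grip_force: 49.9
```

Request:
arm_command(rows=[0.1, 5, 0, 0, 0, 0, 0, 0.1, 5, 0, 0, 0, 0, 0, 0.1, 5, 0, 0, 0, 0, 0, 0.1, 5, 0, 0, 0, 0, 0, 0.1, 5, 0, 0, 0, 0, 0, 0.1, 0, 0, 0, 0, 0, 0])

```text
time_s: 24.85
tcp_pos: [0.5326, 0.0841, 0.0442]
tool_rot: [180.0, -0.0, 82.7]
ft_force: [-0.5, -0.4, 6.2]
finger_gap: 0.34
grip_force: 50.2
```

Request:
arm_command(rows=[0.55, 0, 0, 0, 0, 0, 0, 0.55, 0, 0, 0, 0, 0, 0, 0.55, 0, 0, -20, 0, 0, 0, 0.55, -14, 0, -25, 0, 0, 0, 0.0, -42, 0, 0, 0, 0, 0, 0.0, 0, 0, 0, 0, 0, 0, 0.0, 0, 0, 20, 0, 0, 0, 0.0, 0, 0, 20, 0, 0, 0, 0.0, 0, 0, 4, 0, 0, 0, 0.0, 0, 0, 0, 0, 0, 0])

```text
time_s: 26.1
tcp_pos: [0.5247, 0.0282, 0.0446]
tool_rot: [-179.9, -0.0, 82.7]
ft_force: [0.1, -0.7, 0.6]
finger_gap: -0.005
grip_force: 0.0
```

Request:
arm_command(rows=[0.0, 8, 0, 0, 0, 0, 0, 0.0, 6, 0, 0, 0, 0, 0, 0.0, 6, 0, 0, 0, 0, 0, 0.0, 6, 0, 0, 0, 0, 0, 0.0, 6, 0, 0, 0, 0, 0, 0.0, 6, 0, 0, 0, 0, 0, 0.0, 5, 0, 0, 0, 0, 0, 0.0, 4, 0, 0, 0, 0, 0, 0.0, 3, 0, 0, 0, 0, 0, 0.0, 2, 0, 0, 0, 0, 0])

```text
time_s: 27.35
tcp_pos: [0.5317, 0.0795, 0.0448]
tool_rot: [-180.0, 0.0, 82.7]
ft_force: [-0.4, -3.7, 2.5]
finger_gap: -0.003
grip_force: 1.6
```

Request:
arm_command(rows=[0.0, 1, 0, 0, 0, 0, 0, 0.0, 0, 0, 0, 0, 0, 0])

```text
time_s: 27.6
tcp_pos: [0.5318, 0.0805, 0.0447]
tool_rot: [-180.0, -0.0, 82.7]
ft_force: [0.0, -1.3, -0.0]
finger_gap: 0.001
grip_force: 0.8
```

Request:
arm_command(rows=[0.0, 1, 0, 0, 0, 0, 0, 0.0, 0, 0, 0, 0, 0, 0])

```text
time_s: 27.85
tcp_pos: [0.5319, 0.0814, 0.0447]
tool_rot: [-180.0, -0.0, 82.7]
ft_force: [-0.1, -2.0, 2.0]
finger_gap: 0.003
grip_force: 1.1
```

```bash
python3 - <<'E'
from cell import env
from h import *
s=env.read_state();c=env.camera("wrist");print(s["time_s"],s["tcp_pos"],s["ft_force"])
cv2.imwrite("pics/w8.png",cv2.resize(c["pixels"][:,:,::-1],(800,600),interpolation=2))
t=env.camera("top");cv2.imwrite("pics/t8.png",t["pixels"][:,:,::-1])
E
```

```text
27.85 [0.53186266 0.08135863 0.04471075] [-0.13203556 -1.95900518  2.03045889]
```

Request:
arm_command(rows=[0.0, 1, 0, 0, 0, 0, 0, 0.0, 0, 0, 0, 0, 0, 0])

```text
time_s: 28.2
tcp_pos: [0.532, 0.0824, 0.0447]
tool_rot: [-180.0, -0.0, 82.7]
ft_force: [-0.1, -1.9, 1.3]
finger_gap: -0.002
grip_force: 1.0
```

Request:
arm_command(rows=[0.0, 1, 0, 0, 0, 0, 0, 0.0, 0, 0, 0, 0, 0, 0])

```text
time_s: 28.45
tcp_pos: [0.5321, 0.0834, 0.0447]
tool_rot: [-180.0, -0.0, 82.7]
ft_force: [-0.1, -1.1, 0.7]
finger_gap: -0.001
grip_force: 0.8
```

Request:
arm_command(rows=[0.0, 1, 0, 0, 0, 0, 0, 0.0, 0, 0, 0, 0, 0, 0])

```text
time_s: 28.7
tcp_pos: [0.5322, 0.0837, 0.0448]
tool_rot: [-180.0, 0.1, 82.7]
ft_force: [-1.0, -5.8, 1.7]
finger_gap: 0.001
grip_force: 2.8
```

Request:
arm_command(rows=[0.0, 1, 0, 0, 0, 0, 0, 0.0, 0, 0, 0, 0, 0, 0])

```text
time_s: 28.95
tcp_pos: [0.5323, 0.0838, 0.0447]
tool_rot: [-180.0, 0.1, 82.7]
ft_force: [-1.3, -10.2, 2.8]
finger_gap: -0.004
grip_force: 5.2
```

Request:
arm_command(rows=[0.0, 1, 0, 0, 0, 0, 0, 0.0, 0, 0, 0, 0, 0, 0])

```text
time_s: 29.2
tcp_pos: [0.5323, 0.0839, 0.0447]
tool_rot: [-180.0, 0.2, 82.7]
ft_force: [-2.6, -14.9, 4.5]
finger_gap: 0.001
grip_force: 7.6
```

The force climbs steeply with no further travel, so it has hit a firm stop. I'll retreat and check.

Request:
arm_command(rows=[0.0, -4, 0, 0, 0, 0, 0, 0.0, -20, 0, 0, 0, 0, 0, 0.0, -25, 0, -10, 0, 0, 0, 0.0, -10, 0, -30, 0, 0, 0, 0.0, 0, 0, 0, 0, 0, 0, 0.0, 0, 0, 0, 0, 0, 0])

```text
time_s: 29.95
tcp_pos: [0.5248, 0.0275, 0.0844]
tool_rot: [-180.0, -0.0, 82.6]
ft_force: [-0.6, -0.1, -0.8]
finger_gap: 0.001
grip_force: 0.0
```

```bash
python3 - <<'E'
from cell import env
from h import *
s=env.read_state();c=env.camera("wrist");print(s["time_s"],s["tcp_pos"],s["ft_force"])
im=c["pixels"][:,:,::-1];np.save("w9.npy",toolT(s)@c["T_tool_cam"])
t=env.camera("top")["pixels"][:,:,::-1]
a=cv2.resize(im[0:220,190:370],(491,600),interpolation=2)      # x2.727
b=cv2.resize(t[175:260,90:400],(309*1,85),interpolation=2)
b=cv2.resize(t[195:245,95:220],(309,124),interpolation=2)
d=cv2.resize(t[180:300,295:470],(309,212),interpolation=2)
o=np.zeros((600,800,3),np.uint8);o[:,:491]=a;o[:124,491:]=b;o[140:352,491:]=d
cv2.imwrite("pics/fin.png",o)
E
```

```text
29.95 [0.52481092 0.02745728 0.08444574] [-0.6180958  -0.0897589  -0.84359758]
```

View pics/fin.png

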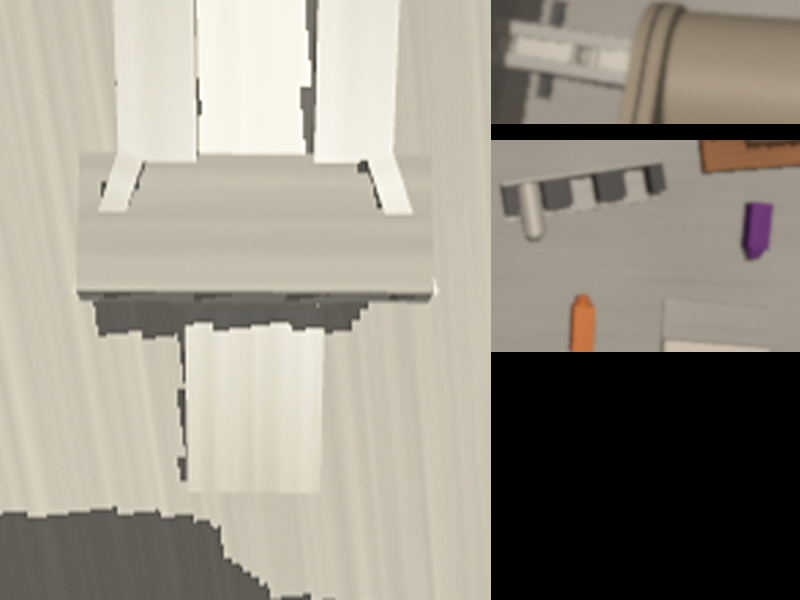

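The final composite shows an empty middle and right pigeonhole, the plug still in place at (533,210), the look-alikes untouched, and nothing left on the tongue. I'll check the tail's stand-out and the seams numerically.

```bash
python3 - <<'E'
from cell import env
from h import *
c=env.camera("wrist");T=np.load("w9.npy");Ti=np.linalg.inv(T)
im=c["pixels"].astype(int).mean(2)
d=R.from_euler("z",82.85,degrees=True).as_matrix()
lip=np.array([.53069,.07006,0])+d@[.0293,-.0,0]
def px(x,y,z):
    p=Ti[:3,:3]@(lip+d@[x,y,z])+Ti[:3,3];return c["cx"]+c["fx"]*p[0]/-p[2],c["cy"]+c["fy"]*-p[1]/-p[2]
print("lip",lip,"cam",T[:3,3])
for n,a in(("lip69",(0,0,.069)),("lip52",(0,0,.052)),("out2@52",(-.002,0,.052)),("out5@52",(-.005,0,.052)),("out2@22",(-.002,0,.022)),("tongueend",(-.04,0,.022)),("slot78",(.078,0,.044))):print(n,np.round(px(*a),1))
u0,_=px(0,0,.06)
for r in range(100,126):print(r,im[r,int(u0)-34:int(u0)+36:3].astype(int))
E
```

```text
lip [0.53433689 0.09913215 0.        ] cam [0.53393308 0.09796849 0.21052437]
lip69 [283.4 106.2]
lip52 [283.3 106.5]
out2@52 [283.3 111.1]
out5@52 [283.4 117.8]
out2@22 [283.2 110.8]
tongueend [283.5 179. ]
slot78 [282.7 -87.7]
100 [186 186 187 187 187 187 186 187 186 186 187 187 187 186 187 187 186 187
 187 187 187 186 186 187]
101 [186 186 186 186 186 186 186 186 187 186 186 186 186 186 187 186 185 187
 186 186 186 186 186 185]
102 [186 185 186 186 186 186 185 185 186 185 186 186 186 186 186 186 185 186
 186 185 186 186 186 186]
103 [187 186 186 187 186 186 187 187 187 186 187 187 187 187 186 187 186 186
 186 186 186 186 186 186]
104 [189 189 189 189 189 189 189 189 189 189 189 189 188 189 189 188 189 188
 188 188 188 188 188 189]
105 [192 192 192 192 191 191 191 191 192 191 192 191 191 191 191 190 191 191
 191 191 191 192 191 191]
106 [196 196 196 196 195 196 196 196 195 196 195 196 196 195 195 195 195 195
 195 195 195 196 195 194]
107 [159 160 159 159 160 161 161 161 161 160 159 167 168 167 168 167 168 169
 168 169 168 168 168 175]
108 [102 101 102 101 102  89  91  88  88 102 10
[... 1006 characters left out ...]
 180 176 224  91  94  93  89  83  85 173 175 178 243  93
  95  93  87  90  92  89]
120 [ 91  90  90  85 230 227 221  89  90  85  81 174 179 227 226 230 239  89
  87  86 189  88  91  85]
121 [ 92  90  88  82 224 222 218  83 178 177 173 225 231 224 221 226 236  81
 189 187 241  83  86 149]
122 [ 89  86  84  80 224 222 218 175 231 228 226 220 225 222 220 225 233 179
 238 236 234 150 156 195]
123 [ 85 151 155  80 223 222 217 227 228 223 223 220 224 221 219 225 229 231
 233 230 231 196 202 194]
124 [153 197 199  80 223 222 216 222 226 223 221 218 224 221 219 225 228 227
 232 229 230 191 198 191]
125 [198 195 194  81 222 221 216 221 226 222 221 218 224 220 219 224 227 227
 232 229 229 190 197 192]
```

Request:
arm_command(rows=[0.0, 0, 0, -40, 0, 0, 0, 0.0, 40, 0, -10, 0, 0, 0, 0.0, 40, 0, 0, 0, 0, 0, 0.0, 40, 0, 0, 0, 0, 0, 0.0, 0, 0, 0, 0, 0, 0, 0.0, 0, 0, 0, 0, 0, 0])

```text
time_s: 30.85
tcp_pos: [0.5398, 0.1467, 0.1339]
tool_rot: [-179.9, 0.0, 82.7]
ft_force: [-0.2, 0.2, 0.0]
finger_gap: 0.001
grip_force: 0.0
```

```bash
python3 - <<'E'
from cell import env
from h import *
s=env.read_state();c=env.camera("wrist");T=toolT(s)@c["T_tool_cam"];Ti=np.linalg.inv(T);print(s["tcp_pos"],T[:3,3])
cv2.imwrite("pics/w10.png",c["pixels"][:,:,::-1]);np.save("w10.npy",T)
im=c["pixels"].astype(np.float32).mean(2)
d=R.from_euler("z",82.85,degrees=True).as_matrix();lip=np.array([.53434,.09913,0])
def prof(xs,ys,z):
    P=np.array([[lip+d@[x,y,z] for x in xs] for y in ys])-T[:3,3];P=P@T[:3,:3]
    u=c["cx"]+c["fx"]*P[...,0]/-P[...,2];v=c["cy"]-c["fy"]*P[...,1]/-P[...,2]
    return cv2.remap(im,u.astype(np.float32),v.astype(np.float32),1).mean(0).astype(int),v
xs=np.arange(-.012,.012,.001);p,v=prof(xs,np.linspace(-.012,.012,9),.069);print("lip69",list(zip((xs*1e3).round().astype(int).tolist(),p.tolist())),v[0,[0,-1]])
xs=np.arange(.040,.19,.001);p,v=prof(xs,np.linspace(-.005,.005,9),.052)
print("slot52",v[0,[0,-1]]);
for i in range(0,150,15):print(40+i,p[i:i+15])
E
```

```text
[0.53975927 0.14665659 0.13391989] [0.54896371 0.21729573 0.25992293]
lip69 [(-12, 20), (-11, 20), (-10, 21), (-9, 21), (-8, 21), (-7, 21), (-6, 21), (-5, 20), (-4, 20), (-3, 20), (-2, 20), (-1, 21), (0, 21), (1, 20), (2, 21), (3, 21), (4, 21), (5, 20), (6, 22), (7, 25), (8, 25), (9, 26), (10, 28), (11, 32)] [314.99895018 283.8219752 ]
slot52 [231.99822145 -24.54248546]
40 [104 103 103 104 104 104 104 104 104 107 117 137 139 138 153]
55 [169 156  78 133 213 231 230 218 177 166 213 211 211 211 211]
70 [213 214 211 205 201 201 199 188 169 217 209 106 123 233 235]
85 [235 236 236 236 236 236 237 237 237 238 238 238 238 239 239]
100 [239 239 240 240 240 240 240 241 241 241 241 241 242 242 242]
115 [242 242 242 242 242 243 243 243 243 243 243 243 243 243 243]
130 [243 243 244 244 244 244 246 115 127 238 245 245 236 187 206]
145 [208 206 205 206 209 207 201 197 197 196 161 110  89 164 220]
160 [249 112 100 242 245 244 244 244 244 244 244 243 243 243 243]
175 [243 242 242   0   0   0   0   0   0   0   0   0   0   0   0]
```

Seams and bands through the slot repeat at an 80 mm pitch: bands at 57 and 137 mm, 81 and 161.5 mm, tails at about 78.5 and 158.5 mm. The row is closed up, and the last tail stands about 2 mm out of the lip, as it should when home. Handing in.

```bash
python3 -c "
from cell import env
print(env.job_done())"
```

```text
the job is handed in; nothing more can be done
None
```

I loaded both square cartridges nose first behind the one already in the tube and pushed the row to a firm stop. By the camera measurement the last tail stands about 2 mm out of the lip. The plug and other things looked undisturbed in the views I checked, and the job was handed in at about 31 s.

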